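# Fetch the knob-handled punch needle from the tool rack

### The job

Take the tool with the thick round knob on top out of the wooden tool rack and put it, tip down, into the pale cup without a handle, lowering it to the bottom before you let go. Leave the other two tools in the rack, and leave the cup standing where it is.

Things in the scene. Friction and masses are not known exactly. Their poses are not given: they have to be found in the camera images.
- knob_tool: Rug punch needle with a round knob on top, 145 mm, 80 g, balance point about 65 mm from the tip; stands upright, tip down, in the wooden rack, in any of its three holes. Origin: centre of the tip; z: up the tool. From the tip: steel shaft 12 mm thick, dark collar 21 mm thick at 47 to 55 mm, wooden neck 18 mm thick to 105 mm, knob 32 mm thick from 111 to 135 mm, domed top. Can be gripped round the knob from above.
- tee_tool: Awl with a T-shaped wooden handle, 139 mm; stays in the rack. Origin: centre of the tip, z up the tool. Crossbar on top 66 mm long (along its x, roughly across the row), 18 mm thick. The three tools stand in one row, 80 mm apart, in any order; tips 15 mm above the table. A tool pulled out must be lifted past the others before it is carried over them.
- plain_tool: Hook with a plain straight wooden handle 18 mm thick, no head, 142 mm; stays in the rack. Origin: centre of the tip, z up the tool. The fixed light-wood rack that holds the three tools is a block 250 mm along the row, 70 mm across, 55 mm high, the row along its middle; holes 15 mm wide, 40 mm deep.
- cup: Straight-sided pale (off-white) stoneware cup without a handle, empty, loose on the table, 0.6 kg: 72 mm across, 85 mm high, mouth 62 mm across, wall 5 mm, inner floor 6 mm above the table. Origin: centre of its underside, z up. A tool let go in it leans on the rim by up to 30 degrees or so. The blue mug with a handle is not it.

How it is judged (in metres and radians):
On the way, in this order (a step that is already met when the one before it is completed fails the run):
1. the knob tool has been pulled up, clear of the rack (its tip more than 65 mm above the table) (height (world z) of knob_tool above 0.065 m), for 0.05 s.
2. its tip is inside the cup, less than 30 mm above the cup's underside, while the fingers still hold it (horizontal distance between knob_tool and cup below 0.035 m and z of knob_tool in the frame of cup below 0.03 m and contact force between the fingers and knob_tool above 0.5 N), for 0.05 s.
At the end, for the whole second after the job is handed in: Knob tool let go and still in the cup, tip down: tip within 35 mm of the cup's axis, under 30 mm above its underside, tool within 43 degrees of upright. Cup upright (8 degrees), moved under 40 mm. Tips of the other two tools under 30 mm from where they began, in the rack (horizontal distance between knob_tool and cup below 0.035 m and z of knob_tool in the frame of cup below 0.03 m and angle between knob_tool's own z axis and vertical below 0.75 rad and linear speed of knob_tool below 0.05 m/s and angle between cup's own z axis and vertical below 0.15 rad and distance of cup from where it was at the start of the episode below 0.04 m and distance of each of tee_tool, plain_tool from where it was at the start of the episode below 0.03 m); the robot touches nothing.
It fails at once if another tool is pulled out or moved by 30 mm or more (distance of any of tee_tool, plain_tool from where it was at the start of the episode above 0.03 m).
It fails at once if the cup is tipped by more than 20 degrees or pushed away by more than 40 mm (angle between cup's own z axis and vertical above 0.35 rad or distance of cup from where it was at the start of the episode above 0.04 m).
It also fails if it takes over 40 s, if anything falls off the work surface, if the arm or the gripper's body presses on something with over 40 N, if the wrist force passes 120 N, or if a joint passes its speed limit or range.

### The arm

A 7-joint arm with a two-finger parallel gripper is mounted at the origin on the work surface. World frame = base frame: x ahead of the robot, y to its left, z up, the work surface at z = 0. Lengths are in mm, angles in degrees, forces in N, time in s.
With the tool pointing down it reaches from about 425 to 950 mm from the base axis. Payload 4.7 kg.
Tool frame: the origin (TCP) lies at the very end of the fingers, on their centre line; the grasp point (between the pads) lies 19 mm behind it; z points along the fingers, y is the line along which they close (so a half turn about z gives the same grasp; the last joint's range is limited). The gripper opens to 87 mm and grips with 3 to 60 N. Pads are 19 mm wide; open, the fingers measure 117 mm over their backs; the gripper's body (75 mm by 190 mm) begins 51 mm behind the grasp point.
Start: joints at [-71.499, 26.849, -2.785, 87.806, 1.381, 65.374, -4.715], TCP at [232.557, 633.693, 222.573] pointing down, gripper open.
Joint ranges: [-148.3, 148.3], [-19.14, 114.17], [-79.39, 73.82], [5.75, 140.21], [-59.74, 239.74], [12.07, 113.84], [-152.46, 152.46]. Speed limits (degrees/s): [147.25, 147.25, 180, 180, 180, 180, 180].

### API

Orientations are given as a 3x3 rotation matrix whose columns are the frame's x, y, z axes.
In Python, from workcell import read_state, capture, finish_job gives the robot as it stands.
- The arm moves only by the tool send_rows, never from a script. Its argument "series" is a list of rows, each an object of numbers: "wx", "wy", "wz": the turn, a rotation vector about the tool's x, y, z in rad; "dx", "dy", "dz": the shift along the tool's x, y, z in mm; "gripper": the closure in counts, from 0 (fully open) to 255 (shut). A call has 1 to 10 rows; each row shifts and turns the commanded pose from where the row before left it, along the tool's axes as they then stand; what a row does not reach is not made up. A row lasts 1/8 s, in which the tool goes at most 62.5 mm and 10.7 degrees, less where a joint would pass 70% of its speed; a pose out of reach is approached as far as the arm can. A call is refused whole if a number of a shift passes 62.5 or a number of a turn 0.188, either way. A call with a gripper value outside its range is refused whole. The fingers move at their own pace and stop on an object; "newtons" is the grip in N (left out, the last holds). Time passes only in rows, so rows that do not move let the fingers close. It gives the time, the measured TCP pose, the force, the opening and the grip force at its end, in the units of the state.
- read_state(): the state, without advancing time (a new reading comes with each control period).
- capture(name): name is "scene" or "side" or "wrist"; returns a dict with "color" (400x640x3 uint8, red, green, blue), "range_z" (400x640 float32, mm along the optical axis (not along the pixel's ray), 0 where there is no reading), "intrinsics" (3x3 intrinsics, pixels), "R" (3x3) and "t" (3): a world point X has camera coordinates R X + t; the wrist camera has in their place "mount" (4x4, takes a point from camera to tool coordinates, whose origin is the TCP and whose axes are the flange's). Camera axes: x right, y down, z forward; pixel columns grow to the right and rows downward; lengths in mm; the calibration is good to about 2 mm. A picture is of the moment at which its call begins: read the wrist's pose just before it.
- finish_job(): hands the job in; it is judged then, once.
The state is a dict: "t": time; "q": joint angles; "qvel": joint speeds; "effort": joint torques, N m; "tcp_pos": TCP position; "tcp_rot": TCP orientation; "force": force on the tool from outside, world axes, zero at the start; "moment": the same for the moment, N m; "finger_gap": finger opening in mm; "gripper_force": force on a finger pad.
Only numpy, scipy, OpenCV 4.12 (cv2) and the standard library are available. Lean on these libraries where they do the work, as an engineer would, in place of code of your own. Each camera call takes 0.05 s, during which the arm holds its last target. There are 200 camera calls.

## Working session

There is one attempt and no reset: what is moved stays moved. The work goes in short steps, Python scripts to look and compute and a tool call to move; the robot and the scene stay as the last step left them, time stands still between calls to the robot, and variables do not carry over. Pictures are saved under pics/ and viewed, at most 10 in all, crops included, and the job is handed in when it is done.

Besides the shell and the picture viewer there is one more tool, called after "Request:" as a command line: name --argument value ..., lists and objects as JSON in quotes. send_rows: Moves the arm, as the interface text tells. Its arguments: {"type":"object","properties":{"series":{"type":"array","items":{"type":"object","properties":{"wx":{"type":"number"},"wy":{"type":"number"},"wz":{"type":"number"},"dx":{"type":"number"},"dy":{"type":"number"},"dz":{"type":"number"},"gripper":{"type":"number"}}}},"newtons":{"type":"number"}},"required":["series"]}

```bash
mkdir -p pics
cat > h.py <<'E'
import numpy as np,cv2,pickle
from workcell import *
def snap(n,f):
    s=read_state();c=capture(n);c['s']=s
    cv2.imwrite(f'pics/{f}.png',cv2.cvtColor(c['color'],cv2.COLOR_RGB2BGR))
    pickle.dump(c,open(f'{f}.pkl','wb'));return c
def world(c):
    z=c['range_z'].astype(float);h,w=z.shape;u,v=np.meshgrid(np.arange(w),np.arange(h))
    K=np.array(c['intrinsics']);P=np.stack([(u-K[0,2])/K[0,0]*z,(v-K[1,2])/K[1,1]*z,z],-1)
    if 'R' in c: W=(P-np.array(c['t']))@np.array(c['R'])
    else:
        M=np.array(c['mount']);T=P@M[:3,:3].T+M[:3,3]
        W=T@np.array(c['s']['tcp_rot']).T+np.array(c['s']['tcp_pos'])
    W[z==0]=np.nan;return W
E
python3 - <<'E'
from h import *
s=read_state();print(s['t'],s['tcp_pos'],np.round(s['tcp_rot'],3),s['finger_gap'])
a=snap('scene','s0');b=snap('side','d0')
cv2.imwrite('pics/both.png',cv2.resize(cv2.cvtColor(np.vstack([a['color'],b['color']]),cv2.COLOR_RGB2BGR),None,fx=.75,fy=.75,interpolation=cv2.INTER_AREA))
E
```

```text
0.0 [232.37691512 633.09858432 221.49907959] [[-0.939  0.345 -0.001]
 [ 0.345  0.939 -0.002]
 [-0.    -0.002 -1.   ]] 86.83421297834003
```

View pics/both.png

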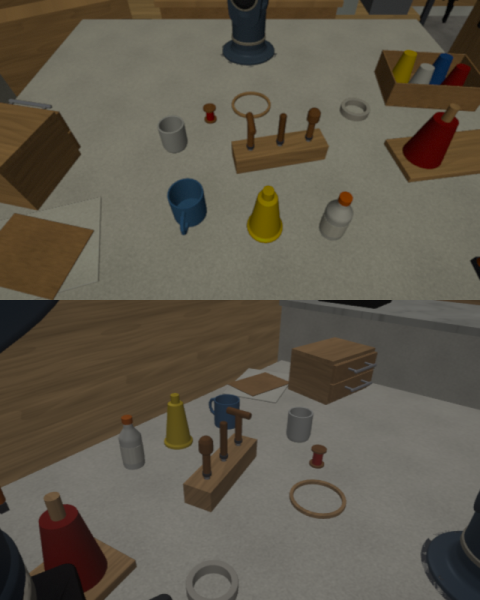

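The scene view (scale 0.75) shows the knob tool at the right end of the rack, about (313,115). The plain tool is in the middle and the tee is at the left, (250,125). The pale cup is at (173,133). In the side view the knob is at (206,443) and the cup at (299,424).

Run:
```python
from h import *
for f,k,c,rk in (('s0',(417,153),(231,177),(373,200)),('d0',(275,191),(399,165),(295,230))):
    d=pickle.load(open(f+'.pkl','rb'));W=world(d)
    def reg(p,r,lo,hi):
        A=W[p[1]-r:p[1]+r,p[0]-r:p[0]+r].reshape(-1,3);return A[(A[:,2]>lo)&(A[:,2]<hi)]
    def circ(A,r):
        from scipy.optimize import least_squares
        cam=-np.array(d['R']).T@np.array(d['t'])
        m=np.median(A[:,:2],0);v=m-cam[:2];v/=np.linalg.norm(v)
        return least_squares(lambda x:np.hypot(*(A[:,:2]-x).T)-r,m+v*r*.7,loss='soft_l1').x
    A=reg(k,22,128,146);A=A[np.hypot(*(A[:,:2]-np.median(A[:,:2],0)).T)<30];print(f,'knob',len(A),circ(A,16),A[:,2].max(),A.min(0),A.max(0))
    A=reg(c,35,80,90);print('cup rim',len(A),A.min(0),A.max(0),(A.min(0)+A.max(0))/2)
    A=reg(rk,110,50,58);A=A[np.hypot(*(A[:,:2]-np.median(A[:,:2],0)).T)<150];print('rack',len(A),cv2.minAreaRect(A[:,:2].astype(np.float32)))
    A=reg(rk,110,105,165);print('tools above',A.min(0),A.max(0))
```

```text
s0 knob 130 [551.13450833 158.52763985] 145.96970883430365 [547.52504548 142.27677766 128.00731425] [569.24806541 173.18303869 145.96970883]
cup rim 243 [ 491.68297543 -249.0034629    80.03994964] [ 562.81258942 -178.06037279   85.7123589 ] [ 527.24778242 -213.53191784   82.87615427]
rack 2944 ((568.9981079101562, 80.64965057373047), (72.8076171875, 250.732421875), 11.90126895904541)
tools above [540.65830276 -10.3202421  105.00940733] [804.1789718  201.09087185 159.72609635]
d0 knob 178 [552.95493873 160.82851641] 145.86849133835244 [535.61917453 153.2578499  128.24775419] [564.2191749  178.31300514 145.86849134]
cup rim 264 [ 489.01641567 -245.90877232   80.03067093] [ 563.3733915  -173.11821269   89.323648  ] [ 526.19490358 -209.51349251   84.67715946]
rack 2506 ((569.6099853515625, 82.87071990966797), (71.71080780029297, 254.24697875976562), 12.227669715881348)
tools above [535.61917453  -4.68772319 105.02813755] [798.86472342 178.31300514 162.74387112]
```

Run:
```python
from h import *
for f in ('s0','d0'):
    W=world(pickle.load(open(f+'.pkl','rb'))).reshape(-1,3)
    W=W[(W[:,2]>90)&(W[:,2]<500)&(np.hypot(W[:,0],W[:,1])>250)&(np.hypot(W[:,0],W[:,1])<950)]
    g={}
    for p in W: 
        k=(int(p[0]//80*80),int(p[1]//80*80)); g.setdefault(k,[]).append(p[2])
    print(f,{k:(int(np.percentile(v,98)),len(v)) for k,v in sorted(g.items()) if len(v)>8})
```

```text
s0 {(160, 480): (116, 314), (160, 560): (283, 322), (160, 640): (230, 49), (240, 480): (116, 283), (240, 560): (295, 221), (240, 640): (228, 459), (400, -720): (127, 20), (480, -720): (145, 33), (480, -640): (159, 444), (480, -560): (159, 249), (480, -480): (144, 107), (480, -80): (153, 14), (480, 80): (159, 147), (480, 160): (158, 60), (480, 400): (150, 94), (560, -640): (160, 492), (560, -560): (160, 2389), (560, -480): (157, 203), (560, -80): (152, 148), (560, 0): (155, 384), (560, 80): (156, 283), (560, 160): (156, 78), (560, 400): (189, 1750), (560, 480): (150, 185), (640, -640): (159, 10), (640, -560): (159, 2570), (720, -560): (158, 758), (720, 0): (149, 832), (720, 160): (140, 691), (800, 0): (122, 197), (800, 160): (110, 240)}
d0 {(160, 480): (336, 165), (160, 560): (450, 4076), (240, 560): (394, 1544), (400, -720): (129, 10), (400, -640): (130, 20), (480, -800): (163, 45), (480, -720): (163, 462), (480, -640): (162, 537), (480, -560): (162, 588), (480, -480): (149, 120), (480, -80): (155, 9), (480, 0): (156, 51), (480, 80): (161, 84), (480, 160): (161, 529), (480, 400): (152, 1510), (480, 480): (152, 1221), (560, -800): (163, 35), (560, -720): (163, 225), (560, -640): (163, 253), (560, -560): (163, 714), (560, -480): (161, 299), (560, 0): (156, 500), (560, 80): (158, 346), (560, 160): (160, 20), (560, 400): (192, 976), (560, 480): (190, 1016), (640, -720): (163, 66), (640, -640): (163, 224), (640, -560): (163, 827), (720, -640): (163, 24), (720, -560): (163, 217), (720, 0): (152, 659), (720, 160): (142, 636)}
```

Request:
send_rows --series '[{"dz": -40},{"dz": -30,"dx": -20,"dy": -14},{"dx": -46,"dy": -33},{"dx": -46,"dy": -33},{"dx": -46,"dy": -33},{"dx": -46,"dy": -33},{"dx": -46,"dy": -33},{"dx": -46,"dy": -33},{"dx": -46,"dy": -33},{"dx": -46,"dy": -33}]'

```text
validation failed for argument at $.se...
```

Request:
send_rows --series '[{"wz": 0.145},{"wz": 0.145},{"wz": 0.145},{"wz": 0.145},{"wz": 0.145},{"wz": 0.145},{"wz": 0.145},{},{}]'

```text
validation failed for argument at $.se...
```

```bash
cat > d.py <<'E'
from h import *
import sys
s=read_state();R=np.array(s['tcp_rot']);g=np.array(list(map(float,sys.argv[1:4])))
print(s['t'],np.round(s['tcp_pos'],1),np.round(R,3).tolist(),'tool delta',np.round(R.T@(g-s['tcp_pos']),1),'yaw y',np.degrees(np.arctan2(R[1,1],R[0,1])),s['finger_gap'],s['gripper_force'],s['force'])
E
python3 d.py 552.5 160 230
```

```text
0.1 [232.4 633.2 221.6] [[-0.939, 0.345, -0.001], [0.345, 0.939, -0.002], [-0.0, -0.002, -1.0]] tool delta [-463.5 -333.9   -7.8] yaw y 69.84735534330875 86.84400703672787 0.0 [-0.27745837  0.40944729  0.39283695]
```

Apparently every row needs all its fields, so I'll try one full row.

Request:
send_rows --series '[{"dx": 0,"dy": 0,"dz": -40,"wx": 0,"wy": 0,"wz": 0,"gripper": 0},{"dx": -20,"dy": -14,"dz": -30,"wx": 0,"wy": 0,"wz": 0,"gripper": 0}]' --newtons 25

```text
t: 0.35
tcp_pos: [244.6, 614.7, 292.9]
tcp_rot: [[-0.94, 0.341, -0.001], [0.341, 0.94, 0.0], [0.001, -0.0, -1.0]]
force: [0.3, -0.2, 0.2]
finger_gap: 87.0
gripper_force: 0.0
```

Request:
send_rows --series '[{"dx": -46,"dy": -33,"dz": 0,"wx": 0,"wy": 0,"wz": 0,"gripper": 0},{"dx": -46,"dy": -33,"dz": 0,"wx": 0,"wy": 0,"wz": 0,"gripper": 0},{"dx": -46,"dy": -33,"dz": 0,"wx": 0,"wy": 0,"wz": 0,"gripper": 0},{"dx": -46,"dy": -33,"dz": 0,"wx": 0,"wy": 0,"wz": 0,"gripper": 0},{"dx": -46,"dy": -33,"dz": 0,"wx": 0,"wy": 0,"wz": 0,"gripper": 0},{"dx": -46,"dy": -33,"dz": 0,"wx": 0,"wy": 0,"wz": 0,"gripper": 0},{"dx": -46,"dy": -33,"dz": 0,"wx": 0,"wy": 0,"wz": 0,"gripper": 0},{"dx": -46,"dy": -33,"dz": 0,"wx": 0,"wy": 0,"wz": 0,"gripper": 0},{"dx": -46,"dy": -33,"dz": 0,"wx": 0,"wy": 0,"wz": 0,"gripper": 0}]'

```text
t: 1.48
tcp_pos: [533.4, 190.6, 292.3]
tcp_rot: [[-0.939, 0.344, -0.0], [0.344, 0.939, 0.0], [0.0, -0.0, -1.0]]
force: [-0.3, 1.3, -0.7]
finger_gap: 86.9
gripper_force: 0.0
```

Request:
send_rows --series '[{"dx": 0,"dy": 0,"dz": 0,"wx": 0,"wy": 0,"wz": 0.145,"gripper": 0},{"dx": 0,"dy": 0,"dz": 0,"wx": 0,"wy": 0,"wz": 0.145,"gripper": 0},{"dx": 0,"dy": 0,"dz": 0,"wx": 0,"wy": 0,"wz": 0.145,"gripper": 0},{"dx": 0,"dy": 0,"dz": 0,"wx": 0,"wy": 0,"wz": 0.145,"gripper": 0},{"dx": 0,"dy": 0,"dz": 0,"wx": 0,"wy": 0,"wz": 0.145,"gripper": 0},{"dx": 0,"dy": 0,"dz": 0,"wx": 0,"wy": 0,"wz": 0.145,"gripper": 0},{"dx": 0,"dy": 0,"dz": 0,"wx": 0,"wy": 0,"wz": 0.145,"gripper": 0},{"dx": 0,"dy": 0,"dz": 0,"wx": 0,"wy": 0,"wz": 0,"gripper": 0}]'

```text
t: 2.48
tcp_pos: [532.5, 192.2, 292.1]
tcp_rot: [[-0.204, 0.979, -0.001], [0.979, 0.204, -0.0], [-0.0, -0.001, -1.0]]
force: [-0.1, -0.9, -0.5]
finger_gap: 86.8
gripper_force: 0.0
```

```bash
python3 d.py 552.5 160 230; python3 -c "
from h import *
snap('wrist','w0')"
```

```text
2.475 [532.5 192.2 292.1] [[-0.204, 0.979, -0.001], [0.979, 0.204, -0.0], [-0.0, -0.001, -1.0]] tool delta [-35.6  13.   62.1] yaw y 11.795581523379678 86.76299237497335 0.0 [-0.10931159 -0.92269515 -0.45295337]
```

View pics/w0.png

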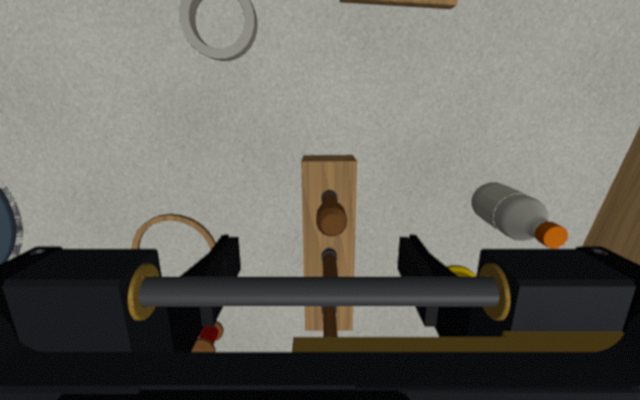

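The wrist view shows the knob at (332,218) and the plain tool behind it at (330,265). Next I'll measure the knob from this view.

Run:
```python
from h import *
d=pickle.load(open('w0.pkl','rb'));W=world(d)
A=W[190:245,305:360].reshape(-1,3)
for lo,hi in ((125,150),(150,170)):
    B=A[(A[:,2]>lo)&(A[:,2]<hi)];print(len(B),B.min(0),B.max(0),cv2.minEnclosingCircle(B[:,:2].astype(np.float32)))
```

```text
219 [536.74056547 146.89262799 125.76973871] [567.05363626 178.07149293 149.98864734] ((552.45068359375, 162.18954467773438), 16.032394409179688)
679 [537.26651173 146.98395566 150.03300623] [567.58391831 176.88516377 160.72818945] ((552.0738525390625, 162.48513793945312), 15.559982299804688)
```

Request:
send_rows --series '[{"dx": -34,"dy": 13,"dz": 0,"wx": 0,"wy": 0,"wz": 0,"gripper": 0},{"dx": 0,"dy": 0,"dz": 40,"wx": 0,"wy": 0,"wz": 0,"gripper": 0},{"dx": 0,"dy": 0,"dz": 40,"wx": 0,"wy": 0,"wz": 0,"gripper": 0},{"dx": 0,"dy": 0,"dz": 0,"wx": 0,"wy": 0,"wz": 0,"gripper": 0}]'

```text
t: 3.02
tcp_pos: [550.2, 160.9, 209.7]
tcp_rot: [[-0.204, 0.979, -0.007], [0.979, 0.204, -0.003], [-0.001, -0.007, -1.0]]
force: [-0.6, -0.6, 0.7]
finger_gap: 87.5
gripper_force: 0.0
```

```bash
python3 d.py 552.3 161.5 119
```

```text
3.025 [550.2 160.9 209.7] [[-0.204, 0.979, -0.007], [0.979, 0.204, -0.003], [-0.001, -0.007, -1.0]] tool delta [ 0.2  2.8 90.7] yaw y 11.7805853358208 87.49410340097904 0.0 [-0.64771041 -0.60509106  0.74664679]
```

Request:
send_rows --series '[{"dx": 0,"dy": 2,"dz": 30,"wx": 0,"wy": 0,"wz": 0,"gripper": 0},{"dx": 0,"dy": 0,"dz": 30,"wx": 0,"wy": 0,"wz": 0,"gripper": 0},{"dx": 0,"dy": 0,"dz": 30,"wx": 0,"wy": 0,"wz": 0,"gripper": 0},{"dx": 0,"dy": 0,"dz": 0,"wx": 0,"wy": 0,"wz": 0,"gripper": 0},{"dx": 0,"dy": 0,"dz": 0,"wx": 0,"wy": 0,"wz": 0,"gripper": 0}]'

```text
t: 3.65
tcp_pos: [555.9, 162.4, 124.6]
tcp_rot: [[-0.203, 0.979, 0.003], [0.979, 0.203, 0.001], [0.001, 0.003, -1.0]]
force: [0.2, -0.2, 0.0]
finger_gap: 86.8
gripper_force: 0.0
```

Request:
send_rows --series '[{"dx": 0,"dy": 0,"dz": 0,"wx": 0,"wy": 0,"wz": 0,"gripper": 255},{"dx": 0,"dy": 0,"dz": 0,"wx": 0,"wy": 0,"wz": 0,"gripper": 255},{"dx": 0,"dy": 0,"dz": 0,"wx": 0,"wy": 0,"wz": 0,"gripper": 255},{"dx": 0,"dy": 0,"dz": 0,"wx": 0,"wy": 0,"wz": 0,"gripper": 255},{"dx": 0,"dy": 0,"dz": 0,"wx": 0,"wy": 0,"wz": 0,"gripper": 255},{"dx": 0,"dy": 0,"dz": 0,"wx": 0,"wy": 0,"wz": 0,"gripper": 255}]' --newtons 30

```text
t: 4.4
tcp_pos: [554.3, 161.9, 122.5]
tcp_rot: [[-0.203, 0.979, -0.0], [0.979, 0.203, -0.0], [0.0, -0.0, -1.0]]
force: [-0.2, -0.1, 0.2]
finger_gap: 34.8
gripper_force: 0.0
```

Request:
send_rows --series '[{"dx": 0,"dy": 0,"dz": 0,"wx": 0,"wy": 0,"wz": 0,"gripper": 255},{"dx": 0,"dy": 0,"dz": 0,"wx": 0,"wy": 0,"wz": 0,"gripper": 255},{"dx": 0,"dy": 0,"dz": 0,"wx": 0,"wy": 0,"wz": 0,"gripper": 255},{"dx": 0,"dy": 0,"dz": 0,"wx": 0,"wy": 0,"wz": 0,"gripper": 255}]'

```text
t: 4.9
tcp_pos: [554.4, 161.9, 122.5]
tcp_rot: [[-0.203, 0.979, -0.0], [0.979, 0.203, 0.0], [0.0, -0.0, -1.0]]
force: [0.3, -0.4, -0.9]
finger_gap: 30.6
gripper_force: 30.0
```

Request:
send_rows --series '[{"dx": 0,"dy": 0,"dz": -10,"wx": 0,"wy": 0,"wz": 0,"gripper": 255},{"dx": 0,"dy": 0,"dz": -10,"wx": 0,"wy": 0,"wz": 0,"gripper": 255},{"dx": 0,"dy": 0,"dz": -10,"wx": 0,"wy": 0,"wz": 0,"gripper": 255},{"dx": 0,"dy": 0,"dz": -20,"wx": 0,"wy": 0,"wz": 0,"gripper": 255},{"dx": 0,"dy": 0,"dz": -25,"wx": 0,"wy": 0,"wz": 0,"gripper": 255},{"dx": 0,"dy": 0,"dz": -25,"wx": 0,"wy": 0,"wz": 0,"gripper": 255},{"dx": 0,"dy": 0,"dz": -25,"wx": 0,"wy": 0,"wz": 0,"gripper": 255},{"dx": 0,"dy": 0,"dz": -30,"wx": 0,"wy": 0,"wz": 0,"gripper": 255},{"dx": 0,"dy": 0,"dz": -30,"wx": 0,"wy": 0,"wz": 0,"gripper": 255},{"dx": 0,"dy": 0,"dz": 0,"wx": 0,"wy": 0,"wz": 0,"gripper": 255}]'

```text
t: 6.15
tcp_pos: [555.7, 162.1, 310.6]
tcp_rot: [[-0.202, 0.979, 0.006], [0.979, 0.202, 0.002], [0.001, 0.006, -1.0]]
force: [0.3, 0.7, -1.0]
finger_gap: 30.6
gripper_force: 30.0
```

```bash
python3 d.py 527 -212 307
python3 - <<'E'
from h import *
a=snap('scene','s1');b=snap('side','d1')
cv2.imwrite('pics/both1.png',cv2.resize(cv2.cvtColor(np.vstack([a['color'],b['color']]),cv2.COLOR_RGB2BGR),None,fx=.75,fy=.75,interpolation=cv2.INTER_AREA))
E
```

```text
6.15 [555.7 162.1 310.6] [[-0.202, 0.979, 0.006], [0.979, 0.202, 0.002], [0.001, 0.006, -1.0]] tool delta [-360.5 -103.9    2.5] yaw y 11.67629904917267 30.58104067633448 29.999734337325208 [ 0.32151804  0.65392321 -0.98839483]
```

View pics/both1.png

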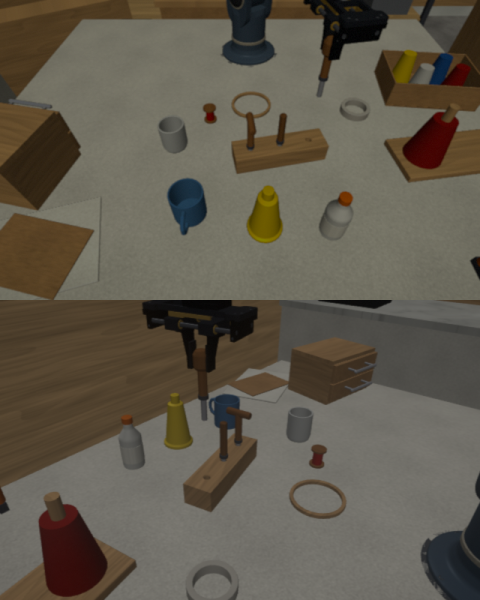

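The tool is out and held: the scene shows its tip at (320,95), and the other two are still in the rack. I'll carry it over the cup.

Request:
send_rows --series '[{"dx": -20,"dy": -6,"dz": 0,"wx": 0,"wy": 0,"wz": 0,"gripper": 255},{"dx": -40,"dy": -12,"dz": 0,"wx": 0,"wy": 0,"wz": 0,"gripper": 255},{"dx": -48,"dy": -14,"dz": 0,"wx": 0,"wy": 0,"wz": 0,"gripper": 255},{"dx": -50,"dy": -14,"dz": 0,"wx": 0,"wy": 0,"wz": 0,"gripper": 255},{"dx": -50,"dy": -14,"dz": 0,"wx": 0,"wy": 0,"wz": 0,"gripper": 255},{"dx": -50,"dy": -14,"dz": 0,"wx": 0,"wy": 0,"wz": 0,"gripper": 255},{"dx": -48,"dy": -14,"dz": 0,"wx": 0,"wy": 0,"wz": 0,"gripper": 255},{"dx": -36,"dy": -10,"dz": 0,"wx": 0,"wy": 0,"wz": 0,"gripper": 255},{"dx": -18,"dy": -6,"dz": 0,"wx": 0,"wy": 0,"wz": 0,"gripper": 255},{"dx": 0,"dy": 0,"dz": 0,"wx": 0,"wy": 0,"wz": 0,"gripper": 255}]'

```text
t: 7.5
tcp_pos: [523.5, -214.5, 306.7]
tcp_rot: [[-0.197, 0.98, -0.002], [0.98, 0.197, -0.0], [-0.0, -0.002, -1.0]]
force: [0.2, -0.1, 0.6]
finger_gap: 30.6
gripper_force: 30.0
```

Request:
send_rows --series '[{"dx": 0,"dy": 0,"dz": 0,"wx": 0,"wy": 0,"wz": 0,"gripper": 255},{"dx": 0,"dy": 0,"dz": 0,"wx": 0,"wy": 0,"wz": 0,"gripper": 255},{"dx": 0,"dy": 0,"dz": 30,"wx": 0,"wy": 0,"wz": 0,"gripper": 255},{"dx": 0,"dy": 0,"dz": 30,"wx": 0,"wy": 0,"wz": 0,"gripper": 255},{"dx": 0,"dy": 0,"dz": 20,"wx": 0,"wy": 0,"wz": 0,"gripper": 255},{"dx": 0,"dy": 0,"dz": 0,"wx": 0,"wy": 0,"wz": 0,"gripper": 255},{"dx": 0,"dy": 0,"dz": 0,"wx": 0,"wy": 0,"wz": 0,"gripper": 255}]'

```text
t: 8.38
tcp_pos: [526.2, -211.4, 228.4]
tcp_rot: [[-0.204, 0.979, 0.001], [0.979, 0.204, -0.0], [-0.001, 0.001, -1.0]]
force: [-0.6, 0.1, 0.0]
finger_gap: 30.6
gripper_force: 30.0
```

```bash
python3 d.py 527 -212 115
python3 - <<'E'
from h import *
s=read_state();p=np.array(s['tcp_pos'])
ims=[]
for n,f in (('scene','s2'),('side','d2')):
    d=snap(n,f);W=world(d);cam=-np.array(d['R']).T@np.array(d['t'])
    A=W.reshape(-1,3)
    for lo,hi in ((p[2]-104,p[2]-85),(p[2]-85,p[2]-62),(p[2]-45,p[2]-5),(80,90),(20,75)):
        B=A[(A[:,2]>lo)&(A[:,2]<hi)&(np.hypot(*(A[:,:2]-p[:2]).T)<60)]
        if len(B):print(n,lo,len(B),np.round(B.mean(0),1),B.min(0).round(),B.max(0).round())
    v=p[:2]-cam[:2];print('view dir',v/np.linalg.norm(v))
    uv=np.array(d['intrinsics'])@(np.array(d['R'])@np.array([p[0],p[1],100])+d['t']);u,w=(uv[:2]/uv[2]).astype(int);print(u,w)
    u0=max(0,u-75);w0=max(0,w-90);ims.append(cv2.resize(d['color'][w0:w0+200,u0:u0+150],(375,500),interpolation=cv2.INTER_CUBIC))
    print('crop',u0,w0)
cv2.imwrite('pics/c2.png',cv2.cvtColor(np.hstack(ims),cv2.COLOR_RGB2BGR))
E
```

```text
8.375 [ 526.2 -211.4  228.4] [[-0.204, 0.979, 0.001], [0.979, 0.204, -0.0], [-0.001, 0.001, -1.0]] tool delta [ -0.6   0.5 113.4] yaw y 11.74187881096499 30.59584177316629 29.999767010158394 [-0.60106653  0.14439177  0.02938871]
scene 124.4222792915308 49 [ 528.8 -213.3  133.7] [ 524. -220.  125.] [ 532. -208.  143.]
scene 143.4222792915308 56 [ 529.2 -212.8  154. ] [ 523. -220.  144.] [ 533. -205.  166.]
scene 183.4222792915308 149 [ 532.1 -212.2  199.8] [ 524. -223.  183.] [ 538. -205.  216.]
scene 80 243 [ 527.8 -213.7   82.8] [ 490. -249.   80.] [ 562. -178.   86.]
scene 20 1051 [ 532.7 -211.4   50.6] [ 492. -247.   20.] [ 564. -177.   75.]
view dir [-0.94266021 -0.333754  ]
226 159
crop 151 69
side 124.4222792915308 45 [ 524.  -208.4  133.9] [ 519. -215.  125.] [ 531. -204.  143.]
side 143.4222792915308 58 [ 523.9 -207.8  154.7] [ 519. -214.  144.] [ 531. -203.  166.]
side 183.4222792915308 173 [ 523.6 -205.6  203.8] [ 516. -217.  184.] [ 534. -200.  223.]
side 80 257 [ 525.  -207.1   84.5] [ 491. -246.   80.] [ 562. -171.   89.]
side 20 882 [ 518.7 -194.1   51.1] [ 490. -244.   20.] [ 560. -172.   75.]
view dir [ 0.44654705 -0.89476015]
401 143
crop 326 53
```

View pics/c2.png

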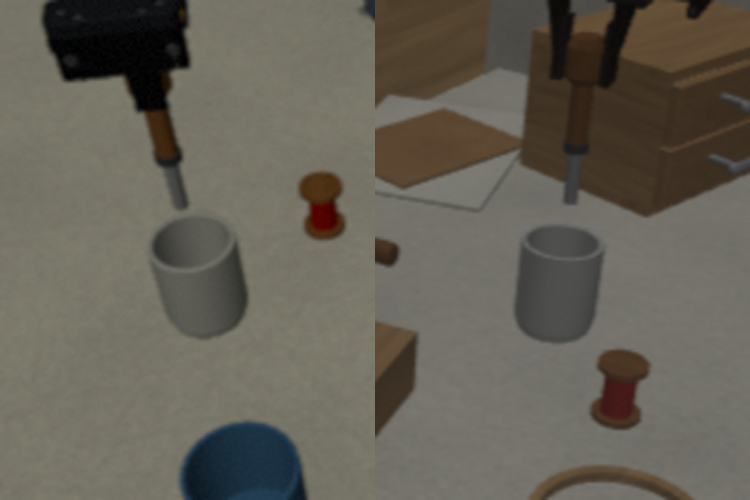

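The crops show the tip hanging over the cup mouth, scene crop (180,205) and side crop (570,200). It is within about 2 mm of the cup's axis, so I'll lower it.

Request:
send_rows --series '[{"dx": 0,"dy": 0,"dz": 20,"wx": 0,"wy": 0,"wz": 0,"gripper": 255},{"dx": 0,"dy": 0,"dz": 20,"wx": 0,"wy": 0,"wz": 0,"gripper": 255},{"dx": 0,"dy": 0,"dz": 20,"wx": 0,"wy": 0,"wz": 0,"gripper": 255},{"dx": 0,"dy": 0,"dz": 20,"wx": 0,"wy": 0,"wz": 0,"gripper": 255},{"dx": 0,"dy": 0,"dz": 10,"wx": 0,"wy": 0,"wz": 0,"gripper": 255},{"dx": 0,"dy": 0,"dz": 10,"wx": 0,"wy": 0,"wz": 0,"gripper": 255},{"dx": 0,"dy": 0,"dz": 8,"wx": 0,"wy": 0,"wz": 0,"gripper": 255},{"dx": 0,"dy": 0,"dz": 0,"wx": 0,"wy": 0,"wz": 0,"gripper": 255},{"dx": 0,"dy": 0,"dz": 0,"wx": 0,"wy": 0,"wz": 0,"gripper": 255},{"dx": 0,"dy": 0,"dz": 0,"wx": 0,"wy": 0,"wz": 0,"gripper": 255}]'

```text
t: 9.72
tcp_pos: [525.8, -211.8, 119.9]
tcp_rot: [[-0.203, 0.979, 0.001], [0.979, 0.203, -0.0], [-0.0, 0.001, -1.0]]
force: [0.2, -0.6, -1.3]
finger_gap: 30.3
gripper_force: 30.0
```

Request:
send_rows --series '[{"dx": 0,"dy": 0,"dz": 2,"wx": 0,"wy": 0,"wz": 0,"gripper": 255},{"dx": 0,"dy": 0,"dz": 2,"wx": 0,"wy": 0,"wz": 0,"gripper": 255},{"dx": 0,"dy": 0,"dz": 1,"wx": 0,"wy": 0,"wz": 0,"gripper": 255},{"dx": 0,"dy": 0,"dz": 0,"wx": 0,"wy": 0,"wz": 0,"gripper": 255},{"dx": 0,"dy": 0,"dz": 0,"wx": 0,"wy": 0,"wz": 0,"gripper": 255}]'

```text
t: 10.35
tcp_pos: [525.5, -211.7, 114.5]
tcp_rot: [[-0.203, 0.979, 0.0], [0.979, 0.203, 0.0], [0.0, 0.0, -1.0]]
force: [1.1, 0.5, -0.9]
finger_gap: 30.3
gripper_force: 30.0
```

Request:
send_rows --series '[{"dx": 0,"dy": 0,"dz": 0,"wx": 0,"wy": 0,"wz": 0,"gripper": 0},{"dx": 0,"dy": 0,"dz": 0,"wx": 0,"wy": 0,"wz": 0,"gripper": 0},{"dx": 0,"dy": 0,"dz": 0,"wx": 0,"wy": 0,"wz": 0,"gripper": 0},{"dx": 0,"dy": 0,"dz": 0,"wx": 0,"wy": 0,"wz": 0,"gripper": 0},{"dx": 0,"dy": 0,"dz": 0,"wx": 0,"wy": 0,"wz": 0,"gripper": 0},{"dx": 0,"dy": 0,"dz": 0,"wx": 0,"wy": 0,"wz": 0,"gripper": 0},{"dx": 0,"dy": 0,"dz": 0,"wx": 0,"wy": 0,"wz": 0,"gripper": 0}]'

```text
t: 11.22
tcp_pos: [525.5, -211.7, 114.5]
tcp_rot: [[-0.203, 0.979, 0.0], [0.979, 0.203, 0.0], [0.0, 0.0, -1.0]]
force: [-0.6, 0.0, -0.1]
finger_gap: 85.7
gripper_force: 0.0
```

Request:
send_rows --series '[{"dx": 0,"dy": 0,"dz": -10,"wx": 0,"wy": 0,"wz": 0,"gripper": 0},{"dx": 0,"dy": 0,"dz": -15,"wx": 0,"wy": 0,"wz": 0,"gripper": 0},{"dx": 0,"dy": 0,"dz": -20,"wx": 0,"wy": 0,"wz": 0,"gripper": 0},{"dx": 0,"dy": 0,"dz": -25,"wx": 0,"wy": 0,"wz": 0,"gripper": 0},{"dx": 0,"dy": 0,"dz": -30,"wx": 0,"wy": 0,"wz": 0,"gripper": 0},{"dx": 0,"dy": 0,"dz": -30,"wx": 0,"wy": 0,"wz": 0,"gripper": 0},{"dx": 0,"dy": 0,"dz": -30,"wx": 0,"wy": 0,"wz": 0,"gripper": 0},{"dx": 0,"dy": 0,"dz": 0,"wx": 0,"wy": 0,"wz": 0,"gripper": 0},{"dx": 0,"dy": 0,"dz": 0,"wx": 0,"wy": 0,"wz": 0,"gripper": 0},{"dx": 0,"dy": 0,"dz": 0,"wx": 0,"wy": 0,"wz": 0,"gripper": 0}]'

```text
t: 12.48
tcp_pos: [524.9, -211.3, 273.6]
tcp_rot: [[-0.203, 0.979, -0.002], [0.979, 0.203, 0.001], [0.001, -0.002, -1.0]]
force: [0.0, -0.2, 0.1]
finger_gap: 86.8
gripper_force: 0.0
```

Run:
```python
from h import *
a=snap('scene','s3');b=snap('side','d3')
cv2.imwrite('pics/both3.png',cv2.resize(cv2.cvtColor(np.vstack([a['color'],b['color']]),cv2.COLOR_RGB2BGR),None,fx=.75,fy=.75,interpolation=cv2.INTER_AREA))
```

```text
(no output)
```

View pics/both3.png

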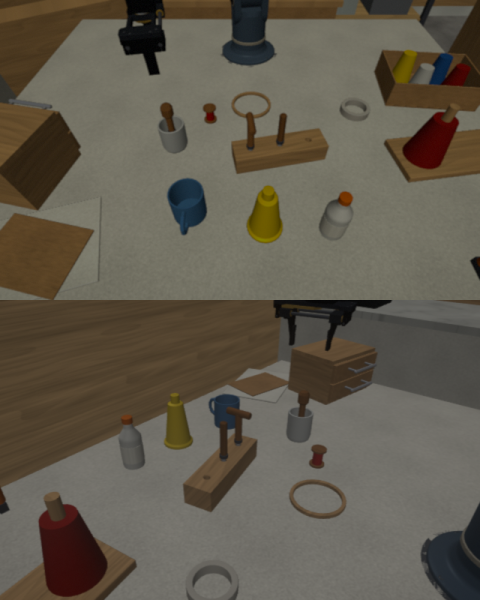

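The tool stands in the cup at scene (170,120) and side (303,410). The cup hasn't moved, the other two tools are in the rack, and the gripper is clear.

```bash
python3 -c "
from workcell import *
print(finish_job())"
```

```text
the job is handed in; nothing more can be done
None
```

The knob tool was lowered tip down to the bottom of the pale cup and let go, with the cup where it was and the other two tools still in the rack. I handed the job in at about 12.5 s; no verdict was returned.

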